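# Hang the buckle pail on the dial scale

### The job

Weigh the small pail of strapping buckles on the dial scale: take the pail's bail by its black grip, raise the bail from where it lies level until it stands upright, and hang the pail by the bail wire in both scale hooks, with the black grip between them. Ease the weight onto the scale gradually until it carries all of it, and only then let go, so that the hooks never jump, bounce or hit the end of their travel; keep the pail level so that no buckles spill, and leave it hanging still, with the tape measure and the glue stick undisturbed.

Things in the scene. Friction and masses are not known exactly. Their poses are not given: they have to be found in the camera images.
- pail: small round open steel pail of strapping buckles, 108 mm across at the rim, 80 mm high, loose, 0.27 to 0.9 kg (contents vary). Origin: centre of its underside; z up. Two ears at +y and -y, 72 mm above the underside, carry the bail. At the start the bail lies level, pointing to the pail's own +x.
- bail (a joint): angle of the pail's wire bail about the line through the two ears: 0 = lying level on its stops, pointing to the pail's +x; 1.57 = upright over the pail; 3.14 = level on the other side. Swings freely (falls back if let go before upright). Its top bar is a straight 5 mm wire, 92 mm long, parallel to the ear line and 96 mm from it.
- grip_mid (a point): middle of the bail's top bar and of the black grip on it, a sleeve 14 mm thick, 48 mm long, turning freely on the wire. y along the wire, x from the ear line to the grip. Lying level, it is 72 mm above the bench, its axis 39 mm from the pail's rim: open the fingers only about 30 mm there. The 22 mm of bare wire at either end of the grip go in the hooks.
- dial_scale: dial hook scale, fixed on the bench: base plate, grey post, round dial (100 mm across, centre 345 mm up, face 130 mm behind the hook seats), and a sprung plunger carrying two parallel hooks forward. Origin: on the bench below the hook seats; x from the hooks back to the post, y across the two hooks, z up. Nothing stands above the hooks; the base begins 70 mm behind the seats.
- hook_seat (a point): midway between the two hook seats, where grip_mid comes to rest; axes as the scale's; moves down with the hooks. 280 mm above the bench unloaded. Hooks: 8 mm rods with centre lines at y = +35 and -35 mm (62 mm free between). Each seat is a trough open at the top, 10 mm wide at the wire, wider above; in front the tip rises 30 mm above hook_seat, behind the arm 16 mm.
- scale_hooks (a joint): travel of the scale's hooks downward (m): 0 = unloaded at the top, 0.096 = end of travel. Sprung, about 110 N/m with 0.2 N preload and light damping; the full pail takes it down somewhere between 0.02 and 0.08, depending on its weight. The dial's black needle turns with it.
- tape_measure: black tape measure lying flat, 66 x 78 mm, 37 mm high, loose bystander between pail and scale; origin at its underside
- glue_stick: glue stick standing upright, 29 mm across, 96 mm high, loose bystander behind the tape measure; origin at its underside

How it is judged:
By the outcome, as a careful person would: the job done as asked, in the order asked, and still so for the second after the job is handed in, with the robot touching nothing.
It also fails if it takes over 72 s, if anything falls off the work surface, if the arm or the gripper's body presses on something with over 40 N, if the wrist force passes 120 N, or if a joint passes its speed limit or range.

### The arm

A 6-joint arm with a two-finger parallel gripper is mounted at the origin on a cart in front of the work surface, level with it; the furniture and walls round the work are solid. World frame = base frame: x ahead of the robot, y to its left, z up, the work surface at z = 0. Lengths are in m, angles in degrees, forces in N, time in s.
With the tool pointing down it reaches from about 0.375 to 0.9 m from the base axis. Payload 3.1 kg.
Tool frame: the origin (TCP) lies on the centre line of the jaws, within the pads' length; the fingertips stand finger_overhang ahead of it and the grasp point (between the pads) lies 5 mm behind it (finger_overhang is the distance from the TCP to the fingertips, in m); z points along the fingers, y is the line along which they close (so a half turn about z gives the same grasp; the last joint's range is limited). The gripper opens to 87 mm and grips with 3 to 60 N. Pads are 19 mm wide; open, the fingers measure 117 mm over their backs; the gripper's body (75 mm by 190 mm) begins 51 mm behind the grasp point.
Start: joints at [64.143, 30.224, 82.088, -0, 67.689, -10.227], TCP at [0.168, 0.602, 0.237] pointing down, gripper open.
Joint ranges: [-176.69, 176.69], [-43.24, 126.21], [12.49, 139.97], [-82, 262], [0, 151.66], [-163.58, 163.58]. Speed limits (degrees/s): [159.86, 159.86, 180, 180, 180, 180].

### API

Orientations are given as a 3x3 rotation matrix whose columns are the frame's x, y, z axes.
In Python, from rig import read_state, capture, calibration, hand_in, finger_overhang gives the robot as it stands.
- The arm moves only by the tool send_rows, never from a script. Its argument "plan" is a list of rows, each a list of 5 numbers: the closure in counts, from 0 (fully open) to 255 (shut), then the shift along the tool's x, y, z in m, then the turn about the tool's z in rad. A call has 1 to 20 rows; each row shifts and turns the commanded pose from where the row before left it, along the tool's axes as they then stand; what a row does not reach is not made up. A row lasts 1/12 s, in which the tool goes at most 41.7 mm and 7.16 degrees, less where a joint would pass 70% of its speed; a pose out of reach is approached as far as the arm can. A call is refused whole if a number of a shift passes 0.0417 or a number of a turn 0.125, either way. A call with a gripper value outside its range is refused whole. The fingers move at their own pace and stop on an object; the grip force is fixed at half the most. Time passes only in rows, so rows that do not move let the fingers close. It gives the time, the measured TCP pose, the force, the opening and the grip force at its end, in the units of the state.
- read_state(): the state, without advancing time (a new reading comes with each control period).
- capture(name): name is "side" or "top" or "wrist"; returns (picture, depth): 384x512x3 uint8, blue, green, red; 384x512 float32, m along the optical axis (not along the pixel's ray), 0 where there is no reading.
- calibration(name): a dict with "fx", "fy", "cx", "cy" (pixels), "dist_coeffs" ([k1, k2, p1, p2, k3] as OpenCV has them; the pictures are not rectified), "xyz" and "rotation" of the camera in the world. Camera axes: x right, y down, z forward; pixel columns grow to the right and rows downward; lengths in m; the calibration is good to about 2 mm. A picture is of the moment at which its call begins: read the wrist's pose just before it. calibration takes no time and is no camera call; for the wrist camera it gives the pose at the moment of the call.
- hand_in(): hands the job in; it is judged then, once.
The state is a dict: "time_s": time; "joint_positions": joint angles; "qvel": joint speeds; "tau": joint torques, N m; "position": TCP position; "tcp_rot": TCP orientation; "force": force on the tool from outside, world axes, zero at the start; "moment": the same for the moment, N m; "opening": opening from 0.0 (shut) to 1.0 (fully open); "grasp_force": force on a finger pad.
Only numpy, scipy, OpenCV 4.12 (cv2) and the standard library are available. Lean on these libraries where they do the work, as an engineer would, in place of code of your own. Each camera call takes 0.05 s, during which the arm holds its last target. There are 200 camera calls.

## Working session

There is one attempt and no reset: what is moved stays moved. The work goes in short steps, Python scripts to look and compute and a tool call to move; the robot and the scene stay as the last step left them, time stands still between calls to the robot, and variables do not carry over. Pictures are saved under pics/ and viewed, at most 10 in all, crops included, and the job is handed in when it is done.

Besides the shell and the picture viewer there is one more tool, called after "Emit:" by a JSON object that holds its "fn" and its "kwargs". send_rows: Moves the arm, as the interface text tells. Its arguments: {"type":"object","properties":{"plan":{"type":"array","items":{"type":"array","items":{"type":"number"}}}},"required":["plan"]}

```bash
mkdir -p pics; ls
cat > h.py <<'E'
import numpy as np, cv2
from rig import read_state, capture, calibration, hand_in, finger_overhang
def cloud(name):
    c=calibration(name); im,d=capture(name)
    K=np.array([[c['fx'],0,c['cx']],[0,c['fy'],c['cy']],[0,0,1.]])
    v,u=np.mgrid[0:384,0:512]
    p=cv2.undistortPoints(np.stack([u,v],-1).reshape(-1,1,2).astype(np.float64),K,np.array(c['dist_coeffs'],float)).reshape(384,512,2)
    P=np.dstack([p[...,0]*d,p[...,1]*d,d])
    W=P@np.array(c['rotation']).T+np.array(c['xyz'])
    W[d==0]=np.nan
    return im,d,W
E
python3 - <<'E'
from h import *
s=read_state(); print(finger_overhang, s['position'],np.round(s['tcp_rot'],3),s['opening'],s['time_s'])
ims=[]
for n in('top','side'):
    im,d,W=cloud(n); np.save(n+'.npy',W); ims.append(im); cv2.imwrite(n+'.png',im); print(n,calibration(n)['xyz'])
a=np.vstack(ims); cv2.imwrite('pics/a.png',cv2.resize(a,None,fx=.78,fy=.78))
cv2.imwrite('pics/top.png',ims[0]);cv2.imwrite('pics/side.png',ims[1])
E
```

```text
pics
0.014 [0.16804492 0.60124646 0.23556889] [[-0.963  0.269 -0.001]
 [ 0.269  0.963 -0.002]
 [ 0.    -0.002 -1.   ]] 0.9957988636384782 0.0
top [ 0.46445034 -0.01310073  1.10377816]
side [0.62626945 0.77768486 0.8369674 ]
```

View pics/a.png

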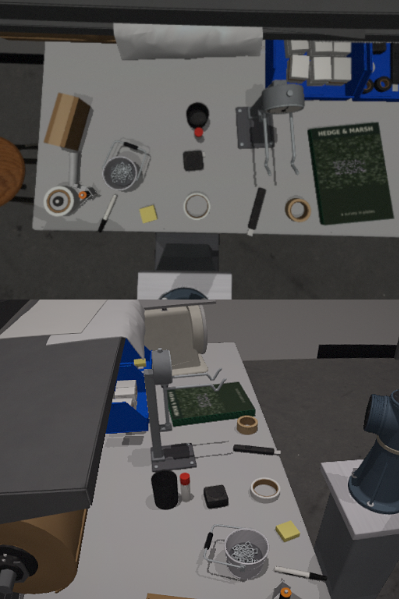

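The pail is at left in the top view (~(122,172) in the scaled picture) with its bail towards the upper right. The scale is right of centre, with the tape measure (193,160) and the glue stick (198,130) between them. Next I'll enlarge and measure.

Run:
```python
from h import *
W=np.load('top.npy'); im=cv2.imread('top.png')
cr=im[110:300,100:420]; cv2.imwrite('pics/b.png',cv2.resize(cr,None,fx=2.5,fy=2.5,interpolation=cv2.INTER_CUBIC)[:600])
for (u,v) in [(156,222),(157,205),(248,205),(254,168),(254,145),(340,215),(376,215),(362,125),(320,160),(80,255)]:
    print(u,v,np.round(W[v,u],3))
Ws=np.load('side.npy')
# hooks & rim: count
m=(W[...,2]>.07)&(W[...,2]<.1)&(W[...,1]>.1)
P=W[m];print(P.min(0),P.max(0),len(P))
```

```text
156 222 [0.482 0.221 0.034]
157 205 [0.527 0.221 0.031]
248 205 [ 0.532 -0.021  0.034]
254 168 [ 0.622 -0.034  0.098]
254 145 [ 0.701 -0.034  0.005]
340 215 [ 0.5   -0.208  0.281]
376 215 [ 0.501 -0.279  0.29 ]
362 125 [ 0.659 -0.222  0.391]
320 160 [ 0.662 -0.216  0.014]
80 255 [0.394 0.405 0.057]
[0.42630151 0.13865652 0.0700212 ] [0.72033645 0.3860728  0.09976585] 956
```

View pics/b.png

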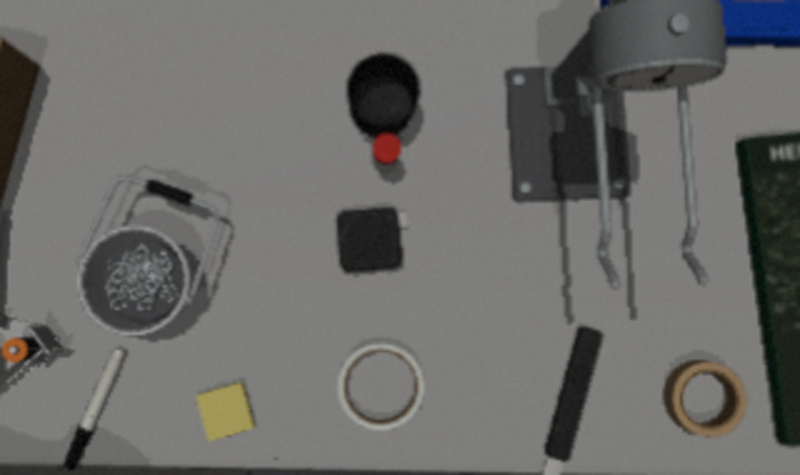

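Run:
```python
from h import *
for n in('top','side'):
    W=np.load(n+'.npy'); im=cv2.imread(n+'.png'); g=im.max(2)
    Z=W[...,2]
    reg=(W[...,0]>.38)&(W[...,0]<.68)&(W[...,1]>.1)&(W[...,1]<.33)
    m=reg&(Z>.072)&(Z<.09)&(g>90)
    P=W[m]; print(n,'rimpts',len(P))
    # ransac circle r .054 
    best=None
    from scipy.optimize import least_squares
    c=np.array([.475,.223])
    for k in range(8):
        r=np.hypot(*(P[:,:2]-c).T); q=P[abs(r-.053)<.012-.001*k]
        c=least_squares(lambda c:np.hypot(*(q[:,:2]-c).T)-.053,c,loss='soft_l1',f_scale=.002).x
    print('pail c',c,len(q),np.median(q[:,2]))
    m=reg&(Z>.06)&(Z<.095)&(g<60)&(W[...,0]>.52)
    G=W[m]; print('grip',len(G),np.median(G,0) if len(G) else '')
    if len(G)>5:
        mm=G[:,:2].mean(0); w,v=np.linalg.eigh(np.cov((G[:,:2]-mm).T)); print(mm,'axis',np.degrees(np.arctan2(v[1,1],v[0,1])),'ext',np.ptp((G[:,:2]-mm)@v[:,1]),'ang c->g',np.degrees(np.arctan2(*(mm-c)[::-1])),np.linalg.norm(mm-c))
    # hooks
    m=(W[...,0]>.38)&(W[...,0]<.6)&(W[...,1]<-.14)&(W[...,1]>-.34)&(Z>.25)&(Z<.34)
    H=W[m]; print('hooks',len(H))
    mid=H[:,1].mean() if len(H) else 0
    for side in(H[:,1]>mid,H[:,1]<=mid):
        Q=H[side]; Q=Q[np.argsort(Q[:,0])]
        b=np.round((Q[:,0])/.006).astype(int)
        for k in np.unique(b): print(np.round(Q[b==k].mean(0),4),sum(b==k),np.round(Q[b==k][:,2].max(),4))
        print()
```

```text
top rimpts 427
pail c [0.48202672 0.21909215] 282 0.08138558424471276
grip 94 [0.57172536 0.18762308 0.07741344]
[0.57222588 0.18768918] axis 70.18775757854343 ext 0.046881430604901034 ang c->g -19.195635493329068 0.09550934994222038
hooks 484
[ 0.4806 -0.2128  0.3078] 7 0.311
[ 0.4855 -0.2121  0.3076] 13 0.3109
[ 0.4915 -0.2113  0.3004] 13 0.3068
[ 0.4979 -0.211   0.2892] 14 0.2962
[ 0.5044 -0.2109  0.2783] 12 0.2836
[ 0.5107 -0.2101  0.2762] 12 0.2809
[ 0.5164 -0.2102  0.2845] 12 0.2901
[ 0.5219 -0.2102  0.2914] 13 0.295
[ 0.5279 -0.2097  0.2949] 12 0.2976
[ 0.5339 -0.2095  0.2957] 12 0.2978
[ 0.5402 -0.2092  0.2956] 13 0.2991
[ 0.5462 -0.2077  0.2949] 12 0.2978
[ 0.5522 -0.2077  0.2951] 12 0.297
[ 0.5584 -0.2078  0.2948] 12 0.2982
[ 0.5645 -0.2077  0.2954] 12 0.2977
[ 0.5705 -0.2076  0.2946] 11 0.2989
[ 0.5765 -0.2056  0.2945] 13 0.2968
[ 0.5825 -0.2057  0.2962] 11 0.2979
[ 0.5883 -0.2051  0.2952] 11 0.2971
[ 0.5941 -0.2061  0.2957] 12 0.2987
[ 0.5988 -0.2056  0.2945] 6 0.2952

[ 0.4871 -0.2814  0.3091] 11 0.3118
[ 0.4926 -0.2808  0.305 ] 12 0.3095
[ 0.4976 -0.2807  0.2971] 12 0.3
[... 1604 characters left out ...]
[ 0.487  -0.2794  0.3065] 4 0.3085
[ 0.4924 -0.2795  0.3037] 13 0.3097
[ 0.4978 -0.2786  0.2959] 14 0.3042
[ 0.5045 -0.2793  0.2854] 18 0.296
[ 0.5105 -0.2794  0.2779] 9 0.2841
[ 0.5157 -0.2796  0.2746] 7 0.2787
[ 0.522  -0.2782  0.2803] 17 0.2912
[ 0.5278 -0.2775  0.2873] 7 0.2921
[ 0.5337 -0.2768  0.2923] 7 0.2942
[ 0.5401 -0.2768  0.2932] 4 0.2946
[ 0.5462 -0.2767  0.2937] 6 0.2955
[ 0.5523 -0.2766  0.2928] 6 0.2974
[ 0.5583 -0.2767  0.293 ] 9 0.2966
[ 0.5644 -0.276   0.2924] 4 0.2947
[ 0.5706 -0.2746  0.2935] 6 0.2953
[ 0.5766 -0.274   0.2942] 4 0.2951
[ 0.582  -0.2739  0.2936] 7 0.296
[ 0.5878 -0.2741  0.2931] 8 0.295
[ 0.5936 -0.2724  0.2934] 4 0.2948
[ 0.5984 -0.2724  0.2937] 4 0.2947
```

```bash
cat >> h.py <<'E'
def to(t,yaw=None):
    """shift in tool axes to TCP target t; turn about tool z to bring tool y to yaw (deg)"""
    s=read_state(); R=np.array(s['tcp_rot']); p=np.array(s['position'])
    print('t',round(s['time_s'],2),'pos',np.round(p,4),'yaw_y',round(float(np.degrees(np.arctan2(R[1,1],R[0,1]))),2),'F',np.round(s['force'],2),'open',round(s['opening'],3),'gf',s['grasp_force'])
    print('shift',np.round(R.T@(np.array(t)-p),4))
E
python3 - <<'E'
from h import *
s=read_state();R=np.array(s['tcp_rot']);c=calibration('wrist')
print('cam in tool',np.round(R.T@(np.array(c['xyz'])-s['position']),3)); print(np.round(R.T@np.array(c['rotation']),2))
for n in('top','side'):
    W=np.load(n+'.npy')
    m=(W[...,0]>.1)&(W[...,0]<.65)&(W[...,1]>.1)&(W[...,1]<.7)&(W[...,2]>.1)
    P=W[m]; print(n,len(P),P.min(0) if len(P) else'',P.max(0) if len(P) else'')
    q=P[(P[:,0]+P[:,1]<.9)&(P[:,2]>.1)]; print(len(q), q.mean(0) if len(q) else '', q.max(0) if len(q) else '')
to([.5735,.190,.2])
E
```

```text
cam in tool [ 0.08   0.    -0.148]
[[ 0.   -0.96 -0.29]
 [ 1.    0.    0.  ]
 [-0.   -0.29  0.96]]
top 3830 [0.55767772 0.10002572 0.10002009] [0.64979544 0.44983582 0.81475896]
2716 [0.62922432 0.13906173 0.80191185] [0.63515864 0.18903608 0.81475896]
side 28 [0.62245296 0.36549062 0.11450437] [0.64997309 0.37199443 0.12020062]
0  
t 0.1 pos [0.1681 0.6013 0.2357] yaw_y 74.37 F [0.59 0.59 0.44] open 0.999 gf 0.0
shift [-0.5013 -0.2868  0.0361]
```

Emit:
{"fn": "send_rows", "kwargs": {"plan": [[167, 0, 0, 0, 0.125], [167, 0, 0, 0, 0.125], [167, 0, 0, 0, 0.125], [167, 0, 0, 0, 0.125], [167, 0, 0, 0, 0.125], [167, 0, 0, 0, 0.125], [167, 0, 0, 0, 0.125], [167, 0, 0, 0, 0.125], [167, 0, 0, 0, 0.125], [167, 0, 0, 0, 0.125], [167, 0, 0, 0, 0.125], [167, 0, 0, 0, 0.125], [167, 0, 0, 0, 0.125], [167, 0, 0, 0, 0], [167, 0, 0, 0, 0]]}}

```text
time_s: 1.35
position: [0.1682, 0.6016, 0.2361]
tcp_rot: [[0.318, 0.948, -0.0], [0.948, -0.318, -0.001], [-0.001, -0.0, -1.0]]
force: [-0.5, 0.2, -0.2]
opening: 0.348
grasp_force: 0.0
```

```bash
python3 -c "
from h import *
to([.5735,.190,.2])"
```

```text
t 1.35 pos [0.1682 0.6016 0.2361] yaw_y -18.55 F [-0.49  0.24 -0.17] open 0.348 gf 0.0
shift [-0.2613  0.5152  0.0363]
```

Emit:
{"fn": "send_rows", "kwargs": {"plan": [[167, -0.0145, 0.0286, 0.002, 0], [167, -0.0145, 0.0286, 0.002, 0], [167, -0.0145, 0.0286, 0.002, 0], [167, -0.0145, 0.0286, 0.002, 0], [167, -0.0145, 0.0286, 0.002, 0], [167, -0.0145, 0.0286, 0.002, 0], [167, -0.0145, 0.0286, 0.002, 0], [167, -0.0145, 0.0286, 0.002, 0], [167, -0.0145, 0.0286, 0.002, 0], [167, -0.0145, 0.0286, 0.002, 0], [167, -0.0145, 0.0286, 0.002, 0], [167, -0.0145, 0.0286, 0.002, 0], [167, -0.0145, 0.0286, 0.002, 0], [167, -0.0145, 0.0286, 0.002, 0], [167, -0.0145, 0.0286, 0.002, 0], [167, -0.0145, 0.0286, 0.002, 0], [167, -0.0145, 0.0286, 0.002, 0], [167, -0.0145, 0.0286, 0.002, 0], [167, 0, 0, 0, 0], [167, 0, 0, 0, 0]]}}

```text
time_s: 3.02
position: [0.5731, 0.1878, 0.2001]
tcp_rot: [[0.322, 0.947, -0.0], [0.947, -0.322, 0.0], [0.0, -0.0, -1.0]]
force: [-0.8, 0.4, -0.6]
opening: 0.342
grasp_force: 0.0
```

Run:
```python
from h import *
to([.5735,.190,.2])
im,d,W=cloud('wrist'); g=im.max(2); cv2.imwrite('pics/w1.png',im)
Z=W[...,2]
m=(Z>.06)&(Z<.09)&(g<70)&(np.hypot(W[...,0]-.5735,W[...,1]-.19)<.045)
G=W[m]; mm=G[:,:2].mean(0); w,v=np.linalg.eigh(np.cov((G[:,:2]-mm).T)); print(len(G),np.median(G,0),mm,G[:,2].max(),'axis',np.degrees(np.arctan2(v[1,1],v[0,1])),np.ptp((G[:,:2]-mm)@v[:,1]),np.ptp((G[:,:2]-mm)@v[:,0]))
```

```text
t 3.02 pos [0.5731 0.1878 0.2001] yaw_y -18.79 F [-0.77  0.36 -0.56] open 0.342 gf 0.0
shift [ 0.0022 -0.0004  0.0001]
869 [0.5726894  0.18952206 0.07713534] [0.57264802 0.1891906 ] 0.08010921230289192 axis 71.59863018291067 0.04815576496142464 0.013007579713183528
```

View pics/w1.png

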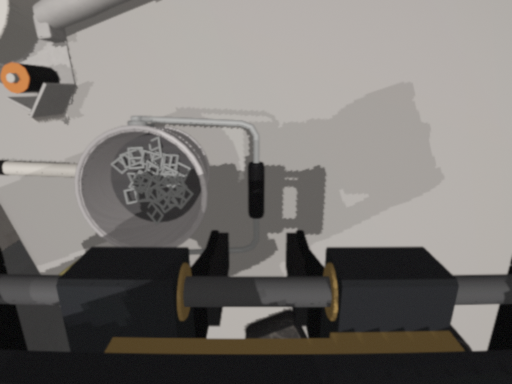

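The wrist view shows the grip at about (257,190), centred between the finger columns (about 220 and 300), at (0.5727, 0.189), as it should be. Next: descend and close.

Emit:
{"fn": "send_rows", "kwargs": {"plan": [[167, 0.0013, 0, 0.012, -0.005], [167, 0, 0, 0.012, 0], [167, 0, 0, 0.012, 0], [167, 0, 0, 0.012, 0], [167, 0, 0, 0.012, 0], [167, 0, 0, 0.012, 0], [167, 0, 0, 0.012, 0], [167, 0, 0, 0.012, 0], [167, 0, 0, 0.012, 0], [167, 0, 0, 0.012, 0], [167, 0, 0, 0.012, 0], [167, 0, 0, 0.001, 0], [167, 0, 0, 0, 0], [167, 0, 0, 0, 0], [180, 0, 0, 0, 0], [195, 0, 0, 0, 0], [230, 0, 0, 0, 0], [230, 0, 0, 0, 0], [230, 0, 0, 0, 0], [230, 0, 0, 0, 0]]}}

```text
time_s: 4.73
position: [0.573, 0.1906, 0.068]
tcp_rot: [[0.317, 0.949, 0.001], [0.949, -0.317, 0.0], [0.001, 0.001, -1.0]]
force: [0.4, -0.4, 1.0]
opening: 0.151
grasp_force: 30.0
```

Run:
```python
from h import *
to([.5727,.1892,.067])
c=np.array([.4825,.220]); 
im,d,W=cloud('top'); Z=W[...,2];g=im.max(2)
P=W[(Z>.072)&(Z<.09)&(g>90)&(W[...,0]<.52)&(W[...,0]>.4)&(W[...,1]>.1)&(W[...,1]<.3)]
from scipy.optimize import least_squares
for k in range(8):
    r=np.hypot(*(P[:,:2]-c).T); q=P[abs(r-.053)<.01-.001*k]
    c=least_squares(lambda c:np.hypot(*(q[:,:2]-c).T)-.053,c,loss='soft_l1',f_scale=.002).x
print('pail',c,len(q))
```

```text
t 4.73 pos [0.573  0.1906 0.068 ] yaw_y -18.45 F [ 0.44 -0.4   1.05] open 0.151 gf 29.997985661029816
shift [-0.0014  0.0002  0.001 ]
pail [0.48132548 0.21844541] 53
```

Emit:
{"fn": "send_rows", "kwargs": {"plan": [[230, 0, -0.0003, -0.0075, 0], [230, 0, -0.0009, -0.0075, 0], [230, 0, -0.0015, -0.0074, 0], [230, 0, -0.002, -0.0073, 0], [230, 0, -0.0026, -0.0071, 0], [230, 0, -0.0032, -0.0068, 0], [230, 0, -0.0037, -0.0066, 0], [230, 0, -0.0042, -0.0063, 0], [230, 0, -0.0047, -0.0059, 0], [230, 0, -0.0051, -0.0055, 0], [230, 0, 0, 0, 0], [230, 0, 0, 0, 0]]}}

```text
time_s: 5.78
position: [0.5458, 0.1997, 0.136]
tcp_rot: [[0.316, 0.949, 0.001], [0.949, -0.316, 0.0], [0.0, 0.001, -1.0]]
force: [2.5, 0.3, 1.0]
opening: 0.149
grasp_force: 30.0
```

Run:
```python
from h import *
to([.5727,.1892,.067])
im,d,W=cloud('side'); cv2.imwrite('pics/s2.png',im[180:384,200:420].repeat(2,0).repeat(2,1))
```

```text
t 5.78 pos [0.5458 0.1997 0.136 ] yaw_y -18.42 F [2.55 0.29 1.03] open 0.149 gf 29.999054968357086
shift [-0.0015  0.0288  0.0691]
```

View pics/s2.png

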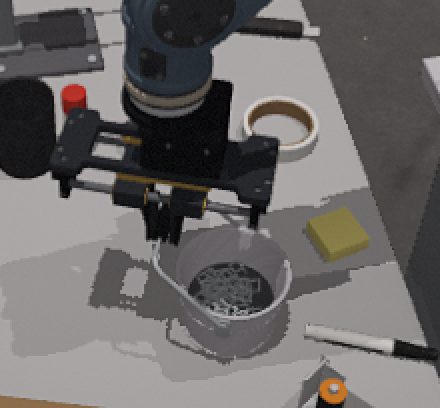

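The bail is up about halfway, held in the fingers at (165,215) in the crop, and the pail is still standing level. I'll go on with the arc.

Emit:
{"fn": "send_rows", "kwargs": {"plan": [[230, 0, -0.0055, -0.0051, 0], [230, 0, -0.0059, -0.0047, 0], [230, 0, -0.0063, -0.0042, 0], [230, 0, -0.0066, -0.0037, 0], [230, 0, -0.0068, -0.0032, 0], [230, 0, -0.0071, -0.0026, 0], [230, 0, -0.0073, -0.002, 0], [230, 0, -0.0074, -0.0014, 0], [230, 0, -0.0075, -0.0008, 0], [230, 0, -0.0075, -0.0002, 0], [230, 0, 0, 0, 0], [230, 0, 0, 0, 0], [230, 0, 0, 0, 0]]}}

```text
time_s: 6.92
position: [0.4806, 0.2217, 0.1639]
tcp_rot: [[0.316, 0.949, 0.0], [0.949, -0.316, 0.001], [0.001, -0.0, -1.0]]
force: [0.7, 2.1, 7.7]
opening: 0.142
grasp_force: 30.0
```

Run:
```python
from h import *
to([.482,.220,.163])
```

```text
t 6.92 pos [0.4806 0.2217 0.1639] yaw_y -18.44 F [0.66 2.12 7.73] open 0.142 gf 29.998729526996613
shift [-0.0011  0.0019  0.0009]
```

Emit:
{"fn": "send_rows", "kwargs": {"plan": [[230, 0, 0, -0.001, 0], [230, 0, 0, -0.001, 0], [230, 0, 0, -0.001, 0], [230, 0, 0, -0.001, 0], [230, 0, 0, -0.001, 0], [230, 0, 0, -0.002, 0], [230, 0, 0, -0.004, 0], [230, 0, 0, -0.006, 0], [230, 0, 0, -0.004, 0], [230, 0, 0, -0.002, 0], [230, 0, 0, 0, 0], [230, 0, 0, 0, 0], [230, 0, 0, 0, 0], [230, 0, 0, 0, 0]]}}

```text
time_s: 8.08
position: [0.4811, 0.221, 0.1862]
tcp_rot: [[0.316, 0.949, -0.001], [0.949, -0.316, -0.0], [-0.0, -0.0, -1.0]]
force: [0.0, -0.3, -4.7]
opening: 0.147
grasp_force: 30.0
```

Run:
```python
from h import *
to([.482,.220,.163])
im,d,W=cloud('side'); cv2.imwrite('pics/s3.png',im[180:384,200:420].repeat(2,0).repeat(2,1))
```

```text
t 8.08 pos [0.4811 0.221  0.1862] yaw_y -18.45 F [ 0.03 -0.33 -4.71] open 0.147 gf 29.99608486890793
shift [-0.0006  0.0012  0.0232]
```

View pics/s3.png

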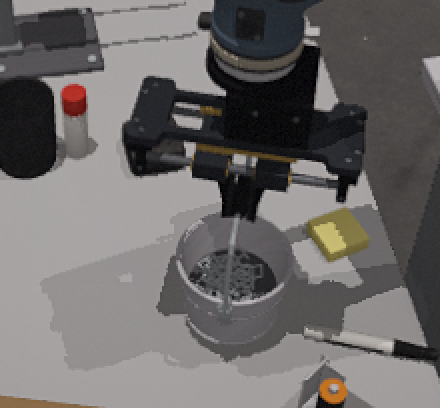

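The pail hangs level and clear of the bench, weighing about 4.7 N, and the grip is held at (240,200). I'll lift it to transport height.

Emit:
{"fn": "send_rows", "kwargs": {"plan": [[230, 0, 0, -0.003, 0], [230, 0, 0, -0.006, 0], [230, 0, 0, -0.009, 0], [230, 0, 0, -0.012, 0], [230, 0, 0, -0.015, 0], [230, 0, 0, -0.015, -0.006], [230, 0, 0, -0.015, -0.02], [230, 0, 0, -0.015, -0.04], [230, 0, 0, -0.015, -0.05], [230, 0, 0, -0.015, -0.05], [230, 0, 0, -0.012, -0.05], [230, 0, 0, -0.009, -0.05], [230, 0, 0, -0.006, -0.05], [230, 0, 0, -0.003, -0.04], [230, 0, 0, 0, -0.02], [230, 0, 0, 0, -0.01], [230, 0, 0, 0, 0], [230, 0, 0, 0, 0], [230, 0, 0, 0, 0], [230, 0, 0, 0, 0]]}}

```text
time_s: 9.8
position: [0.4811, 0.221, 0.336]
tcp_rot: [[-0.064, 0.998, -0.001], [0.998, 0.064, -0.0], [-0.0, -0.001, -1.0]]
force: [-0.3, 0.0, -4.5]
opening: 0.151
grasp_force: 30.0
```

Run:
```python
from h import *
to([.511,-.2445,.335])
```

```text
t 9.8 pos [0.4811 0.221  0.336 ] yaw_y 3.65 F [-0.25  0.02 -4.46] open 0.151 gf 29.99580144882202
shift [-4.664e-01  2.000e-04  1.100e-03]
```

Emit:
{"fn": "send_rows", "kwargs": {"plan": [[230, -0.004, -0.001, 0, 0], [230, -0.008, -0.002, 0, 0], [230, -0.012, -0.003, 0, 0], [230, -0.016, -0.004, 0, 0], [230, -0.02, -0.005, 0, 0], [230, -0.02, -0.005, 0, 0], [230, -0.02, -0.005, 0, 0], [230, -0.02, -0.005, 0, 0], [230, -0.02, -0.005, 0, 0], [230, -0.02, -0.005, 0, 0], [230, -0.02, -0.005, 0, 0], [230, -0.02, -0.005, 0, 0], [230, -0.02, -0.005, 0, 0], [230, -0.02, -0.005, 0, 0], [230, -0.02, -0.005, 0, 0], [230, -0.02, -0.005, 0, 0], [230, -0.02, -0.005, 0, 0], [230, -0.02, -0.005, 0, 0], [230, -0.02, -0.005, 0, 0], [230, -0.02, -0.005, 0, 0]]}}

```text
time_s: 11.47
position: [0.4132, -0.1456, 0.3365]
tcp_rot: [[-0.063, 0.998, -0.0], [0.998, 0.063, -0.001], [-0.001, -0.0, -1.0]]
force: [0.2, -0.2, -4.4]
opening: 0.147
grasp_force: 30.0
```

Emit:
{"fn": "send_rows", "kwargs": {"plan": [[230, -0.02, -0.005, 0, 0], [230, -0.02, -0.005, 0, 0], [230, -0.02, -0.005, 0, 0], [230, -0.018, -0.005, 0, 0], [230, -0.014, -0.004, 0, 0], [230, -0.009, -0.002, 0, 0], [230, -0.004, -0.001, 0, 0], [230, -0.002, 0, 0, 0], [230, 0, 0, 0, 0], [230, 0, 0, 0, 0], [230, 0, 0, 0, 0], [230, 0, 0, 0, 0], [230, 0, 0, 0, 0], [230, 0, 0, 0, 0], [230, 0, 0, 0, 0], [230, 0, 0, 0, 0], [230, 0, 0, 0, 0], [230, 0, 0, 0, 0], [230, 0, 0, 0, 0], [230, 0, 0, 0, 0]]}}

```text
time_s: 13.13
position: [0.3944, -0.2526, 0.3363]
tcp_rot: [[-0.064, 0.998, 0.0], [0.998, 0.064, -0.0], [-0.0, 0.0, -1.0]]
force: [-0.5, 0.1, -4.1]
opening: 0.151
grasp_force: 30.0
```

Run:
```python
from h import *
to([.511,-.2445,.335])
im,d,W=cloud('top'); np.save('t4.npy',W); cv2.imwrite('t4.png',im)
a=cv2.resize(im[130:350,250:470],None,fx=1.8,fy=1.8,interpolation=cv2.INTER_CUBIC)
im,d,W=cloud('side'); np.save('s4.npy',W); cv2.imwrite('s4.png',im)
b=cv2.resize(im[30:250,150:370],None,fx=1.8,fy=1.8,interpolation=cv2.INTER_CUBIC)
cv2.imwrite('pics/c4.png',np.hstack([a,b]))
```

```text
t 13.13 pos [ 0.3944 -0.2526  0.3363] yaw_y 3.66 F [-0.46  0.15 -4.15] open 0.151 gf 29.995633363723755
shift [0.0006 0.1169 0.0014]
```

View pics/c4.png

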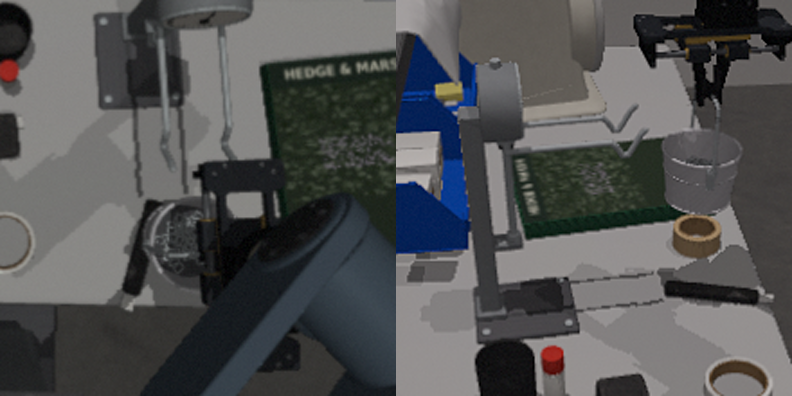

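The side view shows the pail hanging level in front of the hooks (tips near (640,112)), with the bail upright. I'll check the lateral alignment of bail and hooks numerically.

Run:
```python
from h import *
R=np.array(read_state()['tcp_rot']);p=np.array(read_state()['position'])
im,d,W3=cloud('wrist'); cv2.imwrite('w4.png',im)
for n,W in(('t4',np.load('t4.npy')),('s4',np.load('s4.npy')),('wr',W3)):
    Q=W.reshape(-1,3); Q=Q[~np.isnan(Q[:,0])]
    L=(Q-p)@R   # tool frame: x ~ world +y, y ~ world +x, z down
    a=L[(abs(L[:,1])<.015)&(L[:,2]>.02)&(L[:,2]<.075)&(abs(L[:,0])>.035)&(abs(L[:,0])<.055)]
    for sg in(1,-1):
        q=a[a[:,0]*sg>0]; print(n,'arm',sg,len(q),np.round(np.median(q,0),4) if len(q) else '')
    h=L[(L[:,1]>.085)&(L[:,1]<.22)&(Q[:,2]>.27)&(Q[:,2]<.315)&(abs(L[:,0])<.06)]
    for sg in(1,-1):
        q=h[h[:,0]*sg>0]; 
        if len(q)>10: 
            k=np.polyfit(q[:,1],q[:,0],1); b=q[(q[:,2]>p[2]-.284)]
            print(n,'hook',sg,len(q),'lat at seat',np.round(np.polyval(k,.117),4),'slope',np.round(k[0],3),'trough y',np.round(np.median(b[:,1]),4),'z',np.round(p[2]-np.max(b[:,2]),4))
    t=L[(abs(L[:,1])<.008)&(abs(L[:,2]+.005)<.008)&(abs(L[:,0])>.026)&(abs(L[:,0])<.04)]
    if len(t): print(n,'bar',len(t),np.round(np.median(t,0),4))
```

```text
t4 arm 1 3 [0.0547 0.0035 0.0329]
t4 arm -1 0 
t4 hook 1 268 lat at seat 0.0345 slope -0.0 trough y 0.1166 z 0.271
t4 hook -1 253 lat at seat -0.0347 slope -0.002 trough y 0.1167 z 0.2743
t4 bar 23 [ 0.0322  0.0013 -0.0058]
s4 arm 1 8 [0.0538 0.0025 0.0393]
s4 arm -1 1 [-0.0546  0.0023  0.0562]
s4 hook 1 234 lat at seat 0.0363 slope 0.005 trough y 0.1184 z 0.2701
s4 hook -1 174 lat at seat -0.0336 slope 0.006 trough y 0.1181 z 0.2713
s4 bar 7 [ 0.0324  0.003  -0.0053]
wr arm 1 3 [0.0547 0.004  0.0224]
wr arm -1 0 
wr hook 1 1397 lat at seat 0.0354 slope -0.013 trough y 0.1199 z 0.2721
wr hook -1 698 lat at seat -0.0335 slope 0.037 trough y 0.1193 z 0.2703
wr bar 494 [ 0.0295  0.0004 -0.0054]
```

Emit:
{"fn": "send_rows", "kwargs": {"plan": [[230, 0.001, 0.003, 0, 0], [230, 0.001, 0.006, 0, 0], [230, 0, 0.009, 0, 0], [230, 0, 0.012, 0, 0], [230, 0, 0.012, 0, 0], [230, 0, 0.012, 0, 0], [230, 0, 0.012, 0, 0], [230, 0, 0.012, 0, 0], [230, 0, 0.012, 0, 0], [230, 0, 0.0095, 0, 0], [230, 0, 0.008, 0, 0], [230, 0, 0.005, 0, 0], [230, 0, 0.003, 0, 0], [230, 0, 0.001, 0, 0], [230, 0, 0, 0, 0], [230, 0, 0, 0, 0], [230, 0, 0, 0, 0], [230, 0, 0, 0, 0], [230, 0, 0, 0, 0], [230, 0, 0, 0, 0]]}}

```text
time_s: 14.95
position: [0.5104, -0.2432, 0.3365]
tcp_rot: [[-0.064, 0.998, 0.0], [0.998, 0.064, -0.0], [-0.0, 0.0, -1.0]]
force: [0.8, -0.5, -3.3]
opening: 0.149
grasp_force: 30.0
```

Run:
```python
from h import *
to([.511,-.2445,.335])
R=np.array(read_state()['tcp_rot']);p=np.array(read_state()['position'])
im,d,W=cloud('wrist'); cv2.imwrite('pics/w5.png',im)
def an(n,W):
    Q=W.reshape(-1,3); Q=Q[~np.isnan(Q[:,0])]; L=(Q-p)@R
    t=L[(abs(L[:,1])<.01)&(abs(L[:,2]+.005)<.008)&(abs(L[:,0])>.026)&(abs(L[:,0])<.044)]
    for sg in(1,-1):
        q=t[t[:,0]*sg>0]; print(n,'bar',sg,len(q),np.round(np.median(q,0),4) if len(q) else '')
        h=L[(abs(L[:,1])<.04)&(abs(L[:,0]-sg*.035)<.01)&(L[:,2]>.015)&(L[:,2]<.07)]
        h=h[np.argsort(h[:,1])]; b=np.round(h[:,1]/.006).astype(int)
        print([(k*6,round(float(np.median(h[b==k][:,0]))*1e3,1),round(float(np.median(h[b==k][:,2]))*1e3,1)) for k in np.unique(b)])
an('wr',W)
for n in('side','top'):
    im,d,W=cloud(n); an(n,W); cv2.imwrite(n+'5.png',im)
```

```text
t 14.95 pos [ 0.5104 -0.2432  0.3365] yaw_y 3.65 F [ 0.8  -0.46 -3.29] open 0.149 gf 29.995819330215454
shift [-0.0014  0.0005  0.0015]
wr bar 1 428 [ 0.0351  0.0004 -0.0054]
[(np.int64(-30), 32.7, 29.2), (np.int64(-24), 33.0, 28.7), (np.int64(-18), 33.4, 34.8), (np.int64(-12), 33.6, 45.0), (np.int64(-6), 33.6, 55.1), (np.int64(6), 33.5, 54.3), (np.int64(12), 33.5, 47.1), (np.int64(18), 33.2, 42.5), (np.int64(24), 33.0, 41.8), (np.int64(30), 33.3, 41.6), (np.int64(36), 33.4, 41.7), (np.int64(42), 33.1, 41.9)]
wr bar -1 173 [-0.0345  0.0005 -0.0053]
[]
side bar 1 9 [ 0.0325  0.003  -0.0056]
[(np.int64(-24), 33.4, 28.6), (np.int64(-18), 34.9, 36.1), (np.int64(-12), 34.5, 45.1), (np.int64(-6), 34.4, 54.8), (np.int64(0), 34.6, 60.9), (np.int64(6), 32.8, 61.4), (np.int64(12), 35.1, 52.6), (np.int64(18), 34.7, 45.1), (np.int64(24), 36.1, 42.2), (np.int64(30), 35.2, 41.9), (np.int64(36), 34.5, 41.9), (np.int64(42), 35.3, 43.6)]
side bar -1 0 
[(np.int64(-30), -36.5, 31.1), (np.int64(-24), -35.8, 30.5), (np.int64(-18), -34.7, 41.5), (np.int64(-12), -36.4, 46.4), (np.int64(-6), -35.2, 53.4), (np.int64(0), -34.6, 60.0), (np.int64(6), -35.5, 60.3), (np.int64(12), -35.2, 53.9), (np.int64(18), -33.8, 46.2), (np.int64(24), -33.5, 42.9), (np.int64(30), -33.8, 42.0), (np.int64(36), -34.9, 43.2)]
top bar 1 23 [ 0.0327  0.0008 -0.006 ]
[(np.int64(-30), 31.0, 28.0), (np.int64(-24), 32.6, 28.5), (np.int64(-18), 33.8, 34.3), (np.int64(-12), 33.1, 43.0), (np.int64(-6), 33.0, 54.3), (np.int64(0), 32.2, 60.2), (np.int64(6), 32.5, 52.6), (np.int64(12), 32.5, 45.6), (np.int64(18), 32.4, 42.7), (np.int64(24), 32.2, 40.8), (np.int64(30), 32.0, 40.4), (np.int64(36), 32.5, 41.1), (np.int64(42), 31.7, 42.0)]
top bar -1 0 
[]
```

View pics/w5.png

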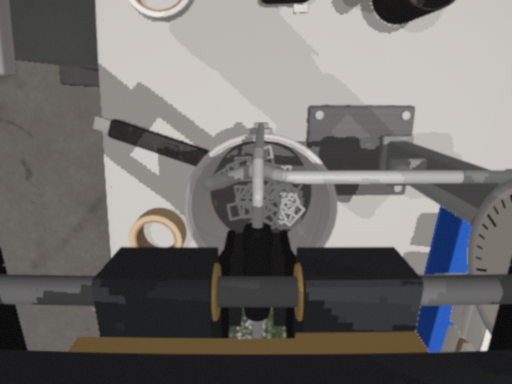

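The wrist view shows the bare wire (258,190) crossing directly over the left hook's trough at (255,175), with the pail level below. The alignment checks out to within 1 mm. I'll lower towards the seats.

Emit:
{"fn": "send_rows", "kwargs": {"plan": [[230, 0, 0, 0.002, 0], [230, 0, 0, 0.004, 0], [230, 0, 0, 0.005, 0], [230, 0, 0, 0.006, 0], [230, 0, 0, 0.006, 0], [230, 0, 0, 0.006, 0], [230, 0, 0, 0.006, 0], [230, 0, 0, 0.005, 0], [230, 0, 0, 0.004, 0], [230, 0, 0, 0.003, 0], [230, 0, 0, 0.002, 0], [230, 0, 0, 0.001, 0], [230, 0, 0, 0, 0], [230, 0, 0, 0, 0], [230, 0, 0, 0, 0]]}}

```text
time_s: 16.35
position: [0.5108, -0.2432, 0.2867]
tcp_rot: [[-0.064, 0.998, 0.001], [0.998, 0.064, -0.001], [-0.001, 0.001, -1.0]]
force: [-0.3, -0.0, -4.8]
opening: 0.148
grasp_force: 30.0
```

Emit:
{"fn": "send_rows", "kwargs": {"plan": [[230, 0, 0, 0.001, 0], [230, 0, 0, 0.001, 0], [230, 0, 0, 0.001, 0], [230, 0, 0, 0.001, 0], [230, 0, 0, 0.001, 0], [230, 0, 0, 0.001, 0], [230, 0, 0, 0.001, 0], [230, 0, 0, 0.001, 0], [230, 0, 0, 0.001, 0], [230, 0, 0, 0.001, 0], [230, 0, 0, 0.001, 0], [230, 0, 0, 0.001, 0], [230, 0, 0, 0.001, 0], [230, 0, 0, 0.001, 0], [230, 0, 0, 0, 0], [230, 0, 0, 0, 0]]}}

```text
time_s: 17.68
position: [0.5105, -0.2431, 0.2724]
tcp_rot: [[-0.064, 0.998, -0.0], [0.998, 0.064, -0.0], [-0.0, -0.0, -1.0]]
force: [0.3, 0.3, -4.2]
opening: 0.152
grasp_force: 30.0
```

```bash
cat >> h.py <<'E'
def hooks(names=('side','top')):
    s=read_state(); R=np.array(s['tcp_rot']);p=np.array(s['position'])
    for n in names:
        im,d,W=cloud(n); Q=W.reshape(-1,3); Q=Q[~np.isnan(Q[:,0])]; L=(Q-p)@R
        out=[]
        for sg in(1,-1):
            h=Q[(L[:,1]>.03)&(L[:,1]<.09)&(abs(L[:,0]-sg*.035)<.008)&(Q[:,2]>.19)&(Q[:,2]<.31)]
            out.append((len(h),round(float(np.median(h[:,2])),4)) if len(h) else None)
        t=L[(abs(L[:,1])<.01)&(abs(L[:,2]+.005)<.015)&(abs(L[:,0])>.026)&(abs(L[:,0])<.034)]
        print(n,'hook arm z',out,'bar',len(t),np.round(np.median(t,0),4) if len(t) else '')
E
python3 - <<'E'
from h import *
to([.511,-.2445,.275]); hooks(('side','top','wrist','side')); to([.511,-.2445,.275])
E
```

```text
t 17.68 pos [ 0.5105 -0.2431  0.2724] yaw_y 3.67 F [ 0.25  0.31 -4.23] open 0.152 gf 29.996024072170258
shift [-0.0014  0.0004 -0.0026]
side hook arm z [(92, 0.2914), (61, 0.2909)] bar 22 [ 0.032   0.0008 -0.0059]
top hook arm z [(126, 0.2925), (3, 0.2912)] bar 26 [ 0.031   0.     -0.0063]
wrist hook arm z [(2751, 0.2922), (254, 0.2907)] bar 699 [ 0.0307 -0.     -0.0057]
side hook arm z [(99, 0.2918), (64, 0.2908)] bar 19 [ 0.0302  0.0001 -0.0086]
t 17.88 pos [ 0.5105 -0.2431  0.2724] yaw_y 3.67 F [ 0.09 -0.48 -4.24] open 0.15 gf 29.995890855789185
shift [-0.0014  0.0004 -0.0026]
```

Emit:
{"fn": "send_rows", "kwargs": {"plan": [[230, 0, 0, 0.001, 0], [230, 0, 0, 0.001, 0], [230, 0, 0, 0.001, 0], [230, 0, 0, 0.001, 0], [230, 0, 0, 0.001, 0], [230, 0, 0, 0.001, 0], [230, 0, 0, 0.001, 0], [230, 0, 0, 0.001, 0], [230, 0, 0, 0.001, 0], [230, 0, 0, 0.001, 0], [230, 0, 0, 0.001, 0], [230, 0, 0, 0.001, 0], [230, 0, 0, 0.001, 0], [230, 0, 0, 0.001, 0], [230, 0, 0, 0.001, 0], [230, 0, 0, 0.001, 0], [230, 0, 0, 0.001, 0], [230, 0, 0, 0.001, 0], [230, 0, 0, 0, 0], [230, 0, 0, 0, 0]]}}

```text
time_s: 19.55
position: [0.5106, -0.2431, 0.2544]
tcp_rot: [[-0.064, 0.998, 0.0], [0.998, 0.064, -0.0], [-0.0, 0.0, -1.0]]
force: [0.8, 0.4, -2.6]
opening: 0.152
grasp_force: 30.0
```

```bash
cat >> h.py <<'E'
def avgF(n=10):
    F=[]
    for _ in range(n):
        capture('wrist'); F.append(read_state()['force'])
    F=np.array(F); print('F mean',F.mean(0).round(3),'sd',F.std(0).round(2))
E
python3 - <<'E'
from h import *
avgF(12); hooks(('side','wrist')); to([.511,-.2445,.235])
E
```

```text
F mean [-0.233 -0.062 -1.839] sd [0.53 0.53 0.42]
side hook arm z [(90, 0.2742), (73, 0.2741)] bar 20 [ 0.0326 -0.0032 -0.0057]
wrist hook arm z [(2735, 0.2743), (248, 0.2729)] bar 705 [ 0.0307  0.0004 -0.0058]
t 20.25 pos [ 0.5106 -0.2431  0.2544] yaw_y 3.67 F [-0.03 -0.43 -1.34] open 0.152 gf 29.99628335237503
shift [-0.0014  0.0003  0.0194]
```

Emit:
{"fn": "send_rows", "kwargs": {"plan": [[230, 0, 0, 0.001, 0], [230, 0, 0, 0.001, 0], [230, 0, 0, 0.001, 0], [230, 0, 0, 0.001, 0], [230, 0, 0, 0.001, 0], [230, 0, 0, 0.001, 0], [230, 0, 0, 0.001, 0], [230, 0, 0, 0.001, 0], [230, 0, 0, 0.001, 0], [230, 0, 0, 0.001, 0], [230, 0, 0, 0.001, 0], [230, 0, 0, 0.001, 0], [230, 0, 0, 0.001, 0], [230, 0, 0, 0.001, 0], [230, 0, 0, 0, 0], [230, 0, 0, 0, 0]]}}

```text
time_s: 21.58
position: [0.5106, -0.2431, 0.2404]
tcp_rot: [[-0.064, 0.998, 0.0], [0.998, 0.064, -0.0], [-0.0, 0.0, -1.0]]
force: [-0.1, -0.3, -0.6]
opening: 0.149
grasp_force: 30.0
```

Run:
```python
from h import *
avgF(30); hooks(('side','wrist')); to([.511,-.2445,.235])
```

```text
F mean [-0.119 -0.142 -0.453] sd [0.52 0.58 0.43]
side hook arm z [(136, 0.261), (70, 0.2596)] bar 14 [ 0.0324 -0.0019 -0.0061]
wrist hook arm z [(3589, 0.2608), (228, 0.2591)] bar 701 [ 0.0308  0.0004 -0.0059]
t 23.18 pos [ 0.5106 -0.2431  0.2404] yaw_y 3.66 F [ 0.44 -0.02 -0.63] open 0.148 gf 29.99622344970703
shift [-0.0014  0.0003  0.0054]
```

Emit:
{"fn": "send_rows", "kwargs": {"plan": [[230, 0, 0, 0.001, 0], [230, 0, 0, 0.001, 0], [230, 0, 0, 0.001, 0], [230, 0, 0, 0.001, 0], [230, 0, 0, 0, 0], [230, 0, 0, 0, 0]]}}

```text
time_s: 23.68
position: [0.5106, -0.2431, 0.2363]
tcp_rot: [[-0.064, 0.998, -0.0], [0.998, 0.064, 0.0], [0.0, -0.0, -1.0]]
force: [-0.2, -0.2, -0.3]
opening: 0.15
grasp_force: 30.0
```

Run:
```python
from h import *
avgF(40); hooks(('side','wrist')); to([.511,-.2445,.235])
```

```text
F mean [ 0.037 -0.378  0.178] sd [0.46 0.51 0.44]
side hook arm z [(180, 0.2959), (70, 0.2556)] bar 12 [ 0.0327 -0.0025 -0.0062]
wrist hook arm z [(6136, 0.3016), (227, 0.2551)] bar 694 [ 0.0307  0.0004 -0.0059]
t 25.78 pos [ 0.5106 -0.2431  0.2364] yaw_y 3.67 F [ 0.35  0.1  -0.31] open 0.15 gf 29.996277987957
shift [-0.0014  0.0004  0.0014]
```

Emit:
{"fn": "send_rows", "kwargs": {"plan": [[216, 0, 0, 0, 0], [213, 0, 0, 0, 0], [210, 0, 0, 0, 0], [207, 0, 0, 0, 0], [203, 0, 0, 0, 0], [198, 0, 0, 0, 0], [190, 0, 0, 0, 0], [180, 0, 0, 0, 0], [170, 0, 0, 0, 0], [160, 0, 0, 0, 0], [150, 0, 0, 0, 0], [150, 0, 0, 0, 0], [150, 0, 0, 0, 0], [150, 0, 0, 0, 0]]}}

```text
time_s: 26.95
position: [0.5105, -0.2431, 0.2364]
tcp_rot: [[-0.064, 0.998, -0.0], [0.998, 0.064, 0.0], [0.0, -0.0, -1.0]]
force: [-0.8, 0.4, 0.9]
opening: 0.407
grasp_force: 0.0
```

Run:
```python
from h import *
to([.511,-.2445,.235])
hooks(('wrist',));hooks(('side',));
im,_=capture('side'); cv2.imwrite('pics/s6.png',cv2.resize(im[30:230,180:380],None,fx=2.8,fy=2.8))
to([.511,-.2445,.235])
```

```text
t 26.95 pos [ 0.5105 -0.2431  0.2364] yaw_y 3.67 F [-0.78  0.41  0.85] open 0.407 gf 0.0
shift [-0.0014  0.0004  0.0014]
wrist hook arm z [(5838, 0.2976), None] bar 726 [ 0.0309  0.0004 -0.0071]
side hook arm z [(193, 0.2976), (60, 0.2568)] bar 21 [ 0.0321  0.0037 -0.0056]
t 27.1 pos [ 0.5105 -0.2431  0.2364] yaw_y 3.67 F [ 0.12 -0.12  0.61] open 0.41 gf 0.0
shift [-0.0014  0.0004  0.0014]
```

View pics/s6.png

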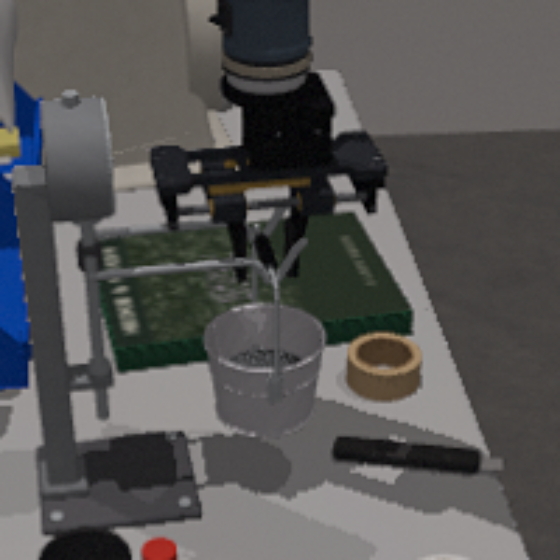

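The pail hangs level in the hooks. The wire is in the seats at (270,275) with the black grip between them, the fingers are open on either side of it, and the hooks moved only about 1 mm on release. I'll withdraw straight up.

Emit:
{"fn": "send_rows", "kwargs": {"plan": [[150, 0, 0, -0.002, 0], [150, 0, 0, -0.004, 0], [150, 0, 0, -0.006, 0], [150, 0, 0, -0.008, 0], [150, 0, 0, -0.01, 0], [150, 0, 0, -0.01, 0], [150, 0, 0, -0.01, 0], [150, 0, 0, -0.01, 0], [150, 0, 0, -0.01, 0], [150, 0, 0, -0.01, 0], [150, 0, 0, -0.01, 0], [150, 0, 0, -0.01, 0], [150, 0, 0, -0.01, 0], [150, 0, 0, -0.01, 0], [150, 0, -0.005, -0.005, 0], [150, 0, -0.01, 0, 0], [150, 0, -0.01, 0, 0], [150, 0, -0.005, 0, 0], [150, 0, 0, 0, 0], [150, 0, 0, 0, 0]]}}

```text
time_s: 28.77
position: [0.4799, -0.245, 0.361]
tcp_rot: [[-0.063, 0.998, -0.001], [0.998, 0.063, 0.001], [0.001, -0.0, -1.0]]
force: [0.7, -0.2, -0.5]
opening: 0.415
grasp_force: 0.0
```

Emit:
{"fn": "send_rows", "kwargs": {"plan": [[150, 0, 0, 0, 0], [150, 0, 0, 0, 0], [150, 0, 0, 0, 0], [150, 0, 0, 0, 0], [150, 0, 0, 0, 0], [150, 0, 0, 0, 0], [150, 0, 0, 0, 0], [150, 0, 0, 0, 0], [150, 0, 0, 0, 0], [150, 0, 0, 0, 0], [150, 0, 0, 0, 0], [150, 0, 0, 0, 0], [150, 0, 0, 0, 0], [150, 0, 0, 0, 0], [150, 0, 0, 0, 0], [150, 0, 0, 0, 0], [150, 0, 0, 0, 0], [150, 0, 0, 0, 0], [150, 0, 0, 0, 0], [150, 0, 0, 0, 0]]}}

```text
time_s: 30.43
position: [0.4806, -0.245, 0.3613]
tcp_rot: [[-0.064, 0.998, -0.0], [0.998, 0.064, 0.0], [0.0, -0.0, -1.0]]
force: [-0.5, -1.1, 0.4]
opening: 0.411
grasp_force: 0.0
```

Run:
```python
from h import *
to([.511,-.2445,.235])
I=[]
for k in range(4):
    im,_=capture('side'); I.append(im.astype(int)[30:230,180:380])
    for _ in range(3): capture('top')
print([np.abs(cv2.blur((i-I[0]).astype(np.float32),(3,3))).max().round(1) for i in I[1:]])
a=I[-1].astype(np.uint8); b=capture('top')[0][150:350,220:420]
cv2.imwrite('pics/f.png',cv2.resize(np.hstack([a,b]),None,fx=2,fy=2))
```

```text
t 30.43 pos [ 0.4806 -0.245   0.3613] yaw_y 3.67 F [-0.54 -1.14  0.4 ] open 0.411 gf 0.0
shift [-0.0014  0.0304  0.1263]
[np.float32(4.9), np.float32(5.1), np.float32(6.4)]
```

View pics/f.png

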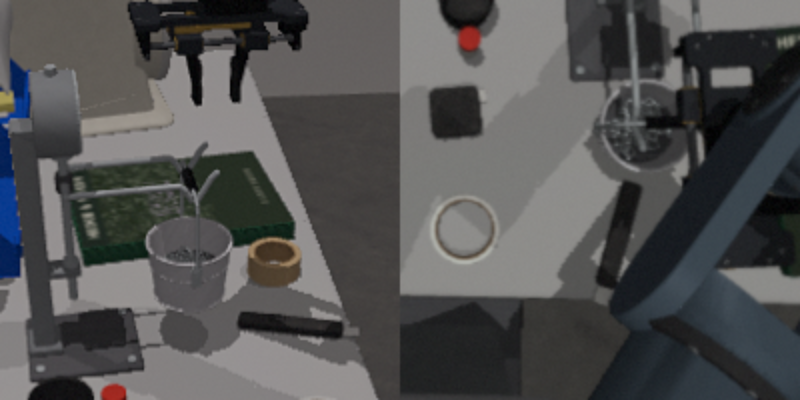

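The pail hangs still and level in both hooks at (190,195), with the gripper clear of it at (215,85). The tape measure (455,110) and glue stick (470,40) have not moved.

```bash
python3 -c "
from rig import hand_in
print(hand_in())"
```

```text
the job is handed in; nothing more can be done
None
```

The pail of buckles is hanging still and level by its wire in both scale hooks, with the black grip between them, the gripper clear, and the tape measure and glue stick undisturbed; the job is handed in.

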